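# Stack the hub plates on the stand and cap them with the collar

### The arm

A 7-joint arm with a two-finger parallel gripper is mounted at the origin on the work surface. World frame = base frame: x ahead of the robot, y to its left, z up, the work surface at z = 0. Lengths are in m, angles in rad, forces in N, time in s.
With the tool pointing down it reaches from about 0.425 to 0.875 m from the base axis. Payload 4.7 kg.
Tool frame: the origin (TCP) lies at the very end of the fingers, on their centre line; the grasp point (between the pads) lies 19 mm behind it; z points along the fingers, y is the direction in which the jaws open and shut (so a half turn about z gives the same grasp; the last joint's range is limited). The gripper opens to 87 mm and grips with 3 to 60 N. Pads are 19 mm wide; open, the fingers measure 117 mm over their backs; the gripper's body (75 mm by 190 mm) begins 51 mm behind the grasp point.
Start: joints at [-1.272, 0.321, -0.07, 1.45, 0.023, 1.371, -0.057], TCP at [0.183, 0.624, 0.223] pointing down, gripper open.
Joint ranges: [-2.86, 2.86], [-0.3, 2.09], [-1.38, 1.24], [0.06, 2.45], [-1.56, 4.7], [0.09, 2.05], [-2.69, 2.69]. Speed limits (rad/s): [2.57, 2.57, 3.14, 3.14, 3.14, 3.14, 3.14].

### API

Orientations are given as a rotation vector (axis times angle).
In Python, from bench import * gives the robot as it stands.
- The arm moves only by the shell command python3 -m jog 'ROWS' [OPENING] [FORCE]. ROWS is JSON, a list of rows, each a list of 4 numbers: the shift along the world's x, y, z in mm, then the turn about the world's z in rad. In form: [[x, y, z, twist], ...]. A call has exactly 8 rows; each row is the pose to reach, as a shift and turn from the pose commanded when the call began; what a row does not reach only later rows make up. A row lasts 1/8 s, in which the tool goes at most 62.5 mm and 10.7 degrees, less where a joint would pass 70% of its speed; a pose out of reach is approached as far as the arm can. A call with a gripper value outside its range is refused whole. OPENING is the opening, from -1 (shut) to 1 (fully open), set as the call begins (- or left out, the last holds). The fingers move at their own pace and stop on an object; FORCE is the grip in N (left out, the last holds). Time passes only in rows, so rows that repeat a pose let the fingers close, or fill a call up. It gives the time, the measured TCP pose, the force and the opening at its end, in the units of the state.
- get_state(): the state, without advancing time (a new reading comes with each control period).
- get_image(name): name is "side" or "top"; returns a dict with "image" (480x640x3 uint8, red, green, blue), "fx", "fy", "cx", "cy" (pixels), "D" ([k1, k2, p1, p2, k3] as OpenCV has them; the pictures are not rectified), "position" and "rotation" of the camera in the world. Camera axes: x right, y down, z forward; pixel columns grow to the right and rows downward; lengths in m; the calibration is good to about 2 mm. A picture is of the moment at which its call begins. There is no depth.
- close_job(): hands the job in, once; it reports no verdict.
The state is a dict: "time": time; "joint_positions": joint angles; "qd": joint speeds; "joint_torque": joint torques, N m; "position": TCP position; "tool_rot": TCP orientation; "ft_force": force on the tool from outside, world axes, zero at the start; "torque": the same for the moment, N m; "grip_width": opening from 0.0 (shut) to 1.0 (fully open).
Only numpy, scipy, OpenCV 4.12 (cv2) and the standard library are available. Lean on these libraries where they do the work, as an engineer would, in place of code of your own. Each camera call takes 0.05 s, during which the arm holds its last target. There are 200 camera calls.

### The job

Put the small weight plates away on the empty plate stand, hubs up: red at the bottom, blue on it, yellow on top of that, then push the stop collar on last, flange down. Lower each one along the spigot until it sits fully down on what is below it, do not let it drop, and leave the grip trainer and the massage ball among them where they are.

Things in the scene. Friction and masses are not known exactly. Their poses are not given: they have to be found in the camera images.
- stand: plate stand, fixed to the shelf: dark steel base disc 130 mm across and 8 mm thick with one upright bright steel spigot 25 mm in diameter at its centre. The spigot's top is 72 mm above the shelf; its last 7 mm taper to 13 mm diameter. Empty at the start. Origin: centre of the base's underside, on the spigot's axis; z up. Stack heights of the undersides over this origin: red 8 mm, blue 26 mm, yellow 44 mm, collar 62 mm.
- plate_red: small red cast-iron weight plate with a raised hub, 0.75 kg: flat round flange 134 mm across and 6.5 mm thick, with a round hub 50 mm across standing 11.5 mm proud of it on the upper side (18 mm high in all); a 30 mm bore goes right through. It lies loose with its flat side down and its hub up, the largest of the three. Origin: centre of the flat underside; z up through the bore. Round, so its yaw means nothing. Weight may differ by 15 percent.
- plate_blue: small blue cast-iron weight plate with a raised hub, 0.5 kg: flat round flange 108 mm across and 6.5 mm thick, with a round hub 50 mm across standing 11.5 mm proud of it on the upper side (18 mm high in all); a 30 mm bore goes right through. It lies loose with its flat side down and its hub up, the middle one. Origin: centre of the flat underside; z up through the bore. Round, so its yaw means nothing. Weight may differ by 15 percent.
- plate_yellow: small yellow cast-iron weight plate with a raised hub, 0.25 kg: flat round flange 74 mm across and 6.5 mm thick, with a round hub 50 mm across standing 11.5 mm proud of it on the upper side (18 mm high in all); a 30 mm bore goes right through. It lies loose with its flat side down and its hub up, the smallest. Origin: centre of the flat underside; z up through the bore. Round, so its yaw means nothing. Weight may differ by 15 percent.
- collar: push-on stop collar, 0.12 kg: black flange 66 mm across and 6 mm thick with a bright aluminium sleeve 44 mm across standing on it (26 mm high in all); a 30 mm bore goes right through. It lies flange down. It slips on freely, no force or turning is needed. Origin: centre of the flange's underside; z up through the bore.
- trainer: bystander: hand grip trainer lying flat, steel coil spring and two black handles in a V, about 135 x 105 mm and 25 mm high. Origin: about its middle, on the shelf.
- ball_center (a point): bystander: green hard silicone massage ball 64 mm in diameter, sitting in a flat black keeper ring (68 mm across) on the shelf. Point: the ball's centre.
Not all that is in view belongs to the job. Of the things that look like the plate_yellow, take the one that is farthest to the robot's left at the start. Leave any turquoise look-alike of the collar alone.

How it is judged:
By the outcome, as a careful person would: the job done as asked, in the order asked, and still so for the second after the job is handed in, with the robot touching nothing.
It also fails if it takes over 128 s, if anything falls off the work surface, if the arm or the gripper's body presses on something with over 40 N, if the wrist force passes 120 N, or if a joint passes its speed limit or range.

## Working session

There is one attempt and no reset: what is moved stays moved. The work goes in short steps, Python scripts to look and compute and a shell command to move; the robot and the scene stay as the last step left them, time stands still between calls to the robot, and variables do not carry over. Pictures are saved under pics/ and viewed, about 12 in all and at most 16, crops included, and the job is handed in when it is done.

```bash
ls; mkdir -p pics
python3 - <<'E'
from bench import *
import cv2
s=get_state(); print({k:s[k] for k in ['time','position','tool_rot','ft_force','grip_width']})
for n in ['side','top']:
    d=get_image(n); cv2.imwrite(f'pics/{n}0.png',d['image'][:,:,::-1])
    print(n,{k:d[k] for k in d if k!='image'})
E
```

```text
pics
{'time': 0.0, 'position': array([0.18250354, 0.6232534 , 0.22145046]), 'tool_rot': array([-4.45726367e-01, -3.10963996e+00,  3.04822818e-03]), 'ft_force': array([-0.0017968 , -0.76006612, -0.26393602]), 'grip_width': 0.9987763240577043}
side {'fx': 536.5057552519236, 'fy': 536.5057552519236, 'cx': 317.77373914875915, 'cy': 230.42081431933548, 'D': array([0.05405506, 0.        , 0.        , 0.        , 0.        ]), 'position': array([-0.04710293, -0.7552617 ,  0.74367942]), 'rotation': array([-2.13827374,  0.66845839, -0.32069131])}
top {'fx': 565.5607504785276, 'fy': 565.5607504785276, 'cx': 316.0554591033013, 'cy': 231.94069679557634, 'D': array([-0.1776921,  0.       ,  0.       ,  0.       ,  0.       ]), 'position': array([0.4018992 , 0.02048565, 1.2517418 ]), 'rotation': array([-2.21328307,  2.16743179, -0.13165181])}
```

View pics/top0.png

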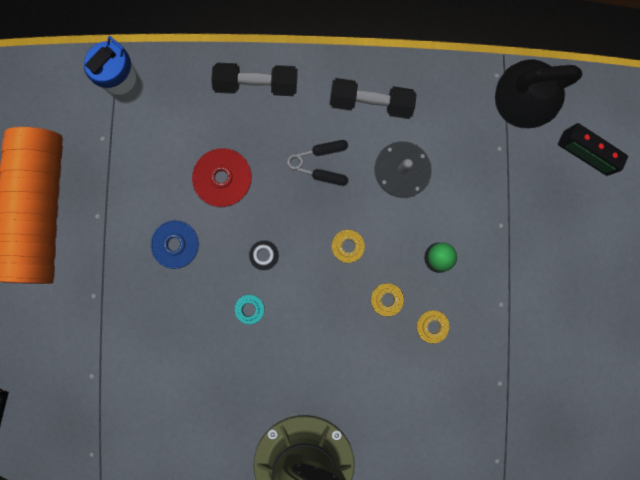

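View pics/side0.png

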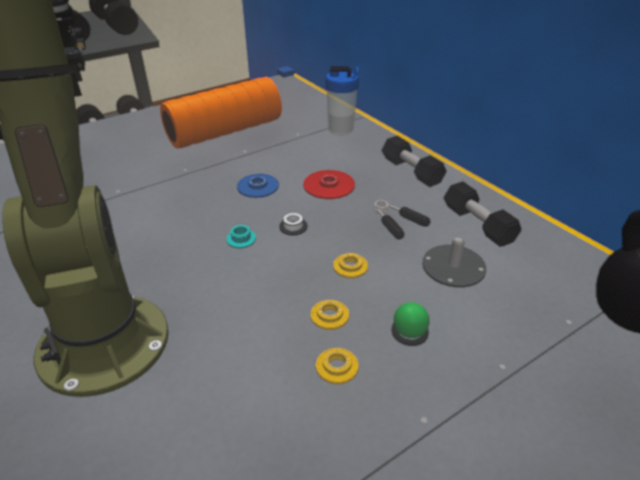

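The top view shows red at (222,177), blue (175,244), the collar (263,254) and three yellows. The leftmost yellow, at (348,246), is the one I need. The stand is at (403,169) with its spigot tip near (408,163). The side view shows the same things: stand tip (458,241), target yellow (350,265).

```bash
cat > h.py <<'E'
from bench import *
import numpy as np, cv2
from scipy.spatial.transform import Rotation as Ro
from scipy.optimize import minimize_scalar
def snap(n):
    d=get_image(n); d['K']=np.array([[d['fx'],0,d['cx']],[0,d['fy'],d['cy']],[0,0,1]])
    r=np.asarray(d['rotation'],float); d['R']=Ro.from_rotvec(r).as_matrix() if r.size==3 else r
    d['hsv']=cv2.cvtColor(d['image'],cv2.COLOR_RGB2HSV); return d
def rays(d,px):
    u=cv2.undistortPoints(np.float64(px).reshape(-1,1,2),d['K'],d['D']).reshape(-1,2)
    v=np.c_[u,np.ones(len(u))]@d['R'].T; return v
def onplane(d,px,z):
    v=rays(d,px); p=d['position']; return p+v*((z-p[2])/v[:,2])[:,None]
def tri(a,pa,b,pb):
    u,v=rays(a,[pa])[0],rays(b,[pb])[0]; u/=np.linalg.norm(u); v/=np.linalg.norm(v)
    t=np.linalg.lstsq(np.c_[u,-v],b['position']-a['position'],rcond=None)[0]
    A,B=a['position']+t[0]*u,b['position']+t[1]*v; return (A+B)/2,np.linalg.norm(A-B)
def proj(d,P):
    Rt=d['R'].T; return cv2.projectPoints(np.float64(P).reshape(-1,1,3),cv2.Rodrigues(Rt)[0],-Rt@d['position'],d['K'],d['D'])[0].reshape(-1,2)
RANGES={'red':[((0,120,60),(8,255,255)),((172,120,60),(180,255,255))],'blue':[((105,130,50),(122,255,255))],
 'yellow':[((18,120,90),(30,255,255))],'black':[((0,0,0),(180,255,55))],'turq':[((80,100,80),(95,255,255))]}
def mask(d,c):
    return sum(cv2.inRange(d['hsv'],np.array(a),np.array(b)) for a,b in RANGES[c]).astype(np.uint8)
def blobs(d,c,amin=150):
    cs=cv2.findContours(mask(d,c),cv2.RETR_EXTERNAL,cv2.CHAIN_APPROX_NONE)[0]
    return [k for k in cs if cv2.contourArea(k)>amin]
def circ(d,k,z):
    P=onplane(d,k.reshape(-1,2),z)[:,:2]
    s=np.linalg.lstsq(np.c_[2*P,np.ones(len(P))],(P**2).sum(1),rcond=None)[0]
    return s[:2],2*np.sqrt(s[2]+s[:2]@s[:2])
E
python3 - <<'E'
from h import *
T,S=snap('top'),snap('side')
for c in ['red','blue','yellow','black']:
    for n,d in (('top',T),('side',S)):
        for k in blobs(d,c):
            x,y,w,h=cv2.boundingRect(k)
            p,D=circ(d,k,.0065)
            if w<75 and y>20: print(c,n,(x+w/2,y+h/2),w,h,p.round(4),'dia',round(D,4))
# two-view height of flanges
sel={'red':((222,177),(329,184)),'blue':((175,244),(258,185)),'yellow':((348,246),(350,265)),'black':((263,254),(293,226))}
for c,(a,b) in sel.items():
    try:
        ka=min(blobs(T,c),key=lambda k:abs(k.reshape(-1,2).mean(0)-a).sum()); kb=min(blobs(S,c),key=lambda k:abs(k.reshape(-1,2).mean(0)-b).sum())
        f=lambda z:np.linalg.norm(circ(T,ka,z)[0]-circ(S,kb,z)[0])
        r=minimize_scalar(f,bounds=(-.03,.06),method='bounded'); print(c,'h',round(r.x,4),'res',round(r.fun,4),circ(T,ka,r.x),circ(S,kb,r.x))
    except Exception as e: print(c,e)
im=lambda d,x,y,w,h,s:cv2.resize(d['image'][y:y+h,x:x+w,::-1],None,fx=s,fy=s,interpolation=cv2.INTER_CUBIC)
A=im(T,365,130,80,75,5);B=im(S,415,220,80,75,5);C=im(T,225,225,80,75,5);D=im(S,255,195,80,75,5)
cv2.imwrite('pics/c1.png',np.vstack([np.hstack([A,B]),np.hstack([C,D])])[:600])
E
```

```text
red top (221.5, 177.5) 59 59 [0.6324 0.1973] dia 0.1306
red side (329.5, 184.0) 51 28 [0.6326 0.1951] dia 0.1291
blue top (174.5, 244.5) 47 47 [0.4796 0.297 ] dia 0.104
blue top (107.5, 62.0) 47 52 [0.9012 0.4829] dia 0.1137
blue side (258.0, 185.5) 40 21 [0.4797 0.2943] dia 0.0981
yellow top (433.0, 326.5) 32 33 [ 0.3087 -0.2804] dia 0.0708
yellow top (387.5, 299.5) 33 33 [ 0.3675 -0.1768] dia 0.0708
yellow top (348.5, 246.5) 33 33 [ 0.4844 -0.0877] dia 0.0706
yellow side (337.5, 366.0) 43 36 [ 0.3092 -0.2831] dia 0.0721
yellow side (330.0, 314.5) 38 29 [ 0.3681 -0.1793] dia 0.072
yellow side (350.5, 265.5) 35 25 [ 0.485  -0.0901] dia 0.0727
black top (264.0, 255.5) 28 29 [0.4603 0.0975] dia 0.061
black top (330.0, 177.5) 36 17 [ 0.6375 -0.0451] dia 0.0544
black top (330.5, 148.0) 35 16 [ 0.7057 -0.0444] dia 0.0542
black top (593.0, 149.5) 70 53 [ 0.7275 -0.6798] dia 0.1366
black top (401.5, 103.0) 29 32 [ 0.8179 -0.2078] dia 0.0711
black top (344.0, 94.0) 28 32 [ 0.8328 -0.0734] dia 0.0693
black top (284.0, 81.0) 26 30 [0.861  0.0639] dia 0.0699
black top (226.0, 78.0) 28 30 [0.865
[... 498 characters left out ...]
42
black side (130.5, 105.5) 25 15 [0.3698 0.9589] dia 0.0825
red h 0.0053 res 0.0014 (array([0.6325896 , 0.19747883]), np.float64(0.1307060757677947)) (array([0.63375904, 0.19672847]), np.float64(0.12936517019889862))
blue h 0.0048 res 0.0014 (array([0.47975171, 0.29741175]), np.float64(0.10411529138622878)) (array([0.4809499 , 0.29676228]), np.float64(0.0983237752926928))
yellow h 0.0051 res 0.0019 (array([ 0.48447073, -0.08785777]), np.float64(0.07065958608808379)) (array([ 0.48602148, -0.08888763]), np.float64(0.0727841609840126))
black h 0.06 res 0.2718 (array([0.45783656, 0.09419039]), np.float64(0.05833341076050448)) (array([ 0.65641611, -0.09146576]), np.float64(0.04758320747551192))
```

View pics/c1.png

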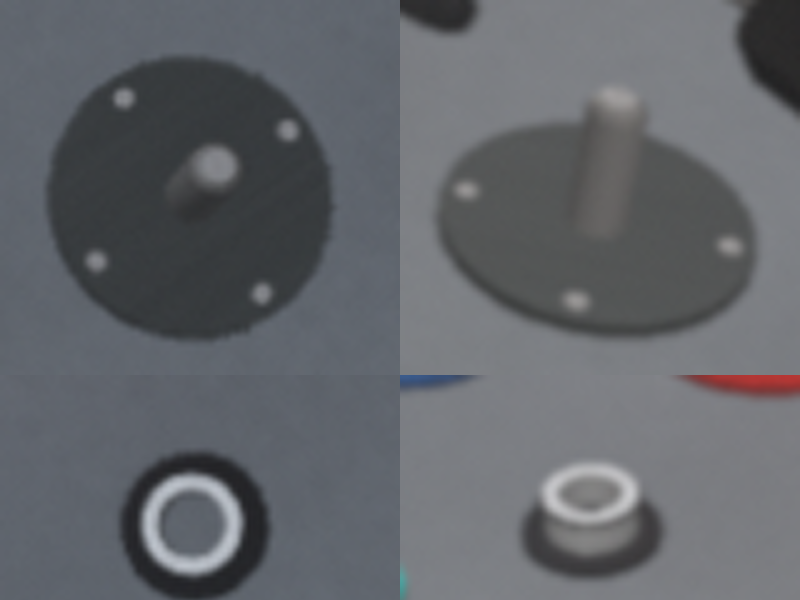

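The crops show the spigot tip near top (407.8,162.6) and side (457.6,239.2), with the base disc clear of everything. The collar lies flange down, its sleeve top near top (263,254.5).

Run:
```python
from h import *
T,S=snap('top'),snap('side')
tip,e=tri(T,(407.9,162.6),S,(457.7,239.0)); print('tip tri',tip.round(4),e.round(4))
print('tip at .072',onplane(T,[(407.9,162.6)],.072)[0].round(4),onplane(S,[(457.7,239.0)],.072)[0].round(4))
def region(d,x,y,w,h,lo,hi,z):
    g=cv2.cvtColor(d['image'],cv2.COLOR_RGB2GRAY)[y:y+h,x:x+w]
    m=cv2.inRange(g,lo,hi); k=max(cv2.findContours(m,cv2.RETR_EXTERNAL,cv2.CHAIN_APPROX_NONE)[0],key=cv2.contourArea)+np.array([x,y])
    return k
def h2(ka,kb,n):
    r=minimize_scalar(lambda z:np.linalg.norm(circ(T,ka,z)[0]-circ(S,kb,z)[0]),bounds=(-.03,.06),method='bounded')
    print(n,'h',round(r.x,4),round(r.fun,4),circ(T,ka,r.x),circ(S,kb,r.x))
ka=region(T,368,135,72,72,0,78,0); kb=region(S,415,240,80,50,0,90,0)
for z in (.004,.008): print('base',z,circ(T,ka,z),circ(S,kb,z))
h2(ka,kb,'base')
ka=region(T,245,235,40,40,150,255,0); kb=region(S,278,210,30,20,165,255,0)
h2(ka,kb,'sleeve top')
for z in (.026,): print('sleeve',z,circ(T,ka,z),circ(S,kb,z),cv2.boundingRect(ka),cv2.boundingRect(kb))
# ball, trainer
s=get_state(); print(s['position'],s['time'])
m=[((40,100,40),(80,255,255))]; RANGES['g']=m
for d in(T,S):
  k=max(blobs(d,'g'),key=cv2.contourArea); print('ball',circ(d,k,.032))
```

```text
tip tri [ 0.6618 -0.2097  0.0722] 0.0011
tip at .072 [ 0.6614 -0.2094  0.072 ] [ 0.6626 -0.2098  0.072 ]
base 0.004 (array([ 0.66080121, -0.21040854]), np.float64(0.1285442621771132)) (array([ 0.66061241, -0.21263115]), np.float64(0.11504668593462382))
base 0.008 (array([ 0.65997122, -0.20966835]), np.float64(0.1281321760799257)) (array([ 0.65678526, -0.21556556]), np.float64(0.11442454243489991))
base h 0.0024 0.0013 (array([ 0.6611233 , -0.21069579]), np.float64(0.12870417959233763)) (array([ 0.6620976, -0.2114924]), np.float64(0.11528811989966546))
sleeve top h 0.0263 0.0012 (array([0.46060197, 0.09765829]), np.float64(0.03934273547933144)) (array([0.46165607, 0.0970387 ]), np.float64(0.040380639203719024))
sleeve 0.026 (array([0.46061695, 0.09767799]), np.float64(0.039352776832492754)) (array([0.46187788, 0.09741029]), np.float64(0.040398244683214964)) (254, 245, 19, 19) (284, 213, 18, 11)
[0.18264566 0.62363904 0.22219094] 0.3
ball (array([ 0.46348481, -0.29356749]), np.float64(0.061975976521188844))
ball (array([ 0.46707313, -0.29283519]), np.float64(0.0718740477457277))
```

```bash
python3 -m jog '[[30,-28,0,0.03],[73,-69,0,0.08],[116,-110,0,0.13],[159,-151,0,0.18],[202,-192,0,0.23],[245,-233,0,0.285],[288,-274,0,0.285],[330,-314,0,0.285]]' 1 30; python3 -m jog '[[40,-37,0,0],[80,-75,-10,0],[110,-103,-30,0],[120,-113,-60,0],[120,-113,-90,0],[120,-113,-110,0],[120,-113,-110,0],[120,-113,-110,0]]'
```

```text
time: 1.3
position: [0.5139, 0.3083, 0.2228]
tool_rot: [-0.0, 3.141, 0.001]
ft_force: [0.3, 0.7, -0.3]
grip_width: 1.002
time: 2.3
position: [0.6333, 0.1975, 0.1139]
tool_rot: [-0.001, 3.14, 0.001]
ft_force: [0.9, 0.5, -0.2]
grip_width: 0.996
```

```bash
cat >> h.py <<'E'
def crop(d,x,y,w,h,s): return cv2.resize(d['image'][y:y+h,x:x+w,::-1],None,fx=s,fy=s,interpolation=cv2.INTER_CUBIC)
E
python3 - <<'E'
from h import *
T,S=snap('top'),snap('side')
p=get_state()['position']
print(proj(T,[p,[.633,.197,.018]]),proj(S,[p,[.633,.197,.018]]))
cv2.imwrite('pics/g1.png',np.hstack([crop(T,160,90,130,150,3),crop(S,270,90,130,150,3)]))
E
```

```text
[[214.09636989 166.52195561]
 [220.62593109 175.59126414]] [[328.63134744 145.24612574]
 [328.38227937 179.09919103]]
```

View pics/g1.png

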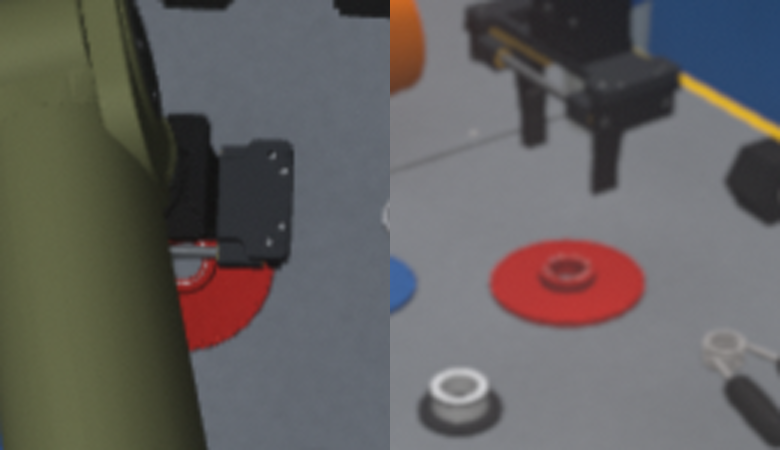

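The side crop shows the fingers straddling the red hub, midpoint near (329.7,145.8) against a predicted (328.6,145.2). Now I'll lower and grip.

```bash
python3 -m jog '[[0,0,-25,0],[0,0,-50,0],[0,0,-75,0],[0,0,-90,0],[0,0,-98,0],[0,0,-104,0],[0,0,-104,0],[0,0,-104,0]]' 1 45 && python3 -m jog '[[0,0,0,0],[0,0,0,0],[0,0,0,0],[0,0,0,0],[0,0,0,0],[0,0,0,0],[0,0,0,0],[0,0,0,0]]' -1 45
```

```text
time: 3.4
position: [0.6332, 0.197, 0.0093]
tool_rot: [-0.0, 3.14, 0.001]
ft_force: [-0.3, 0.1, -0.8]
grip_width: 0.998
time: 4.4
position: [0.6327, 0.1973, 0.0086]
tool_rot: [-0.001, 3.141, 0.001]
ft_force: [0.9, 1.3, 0.4]
grip_width: 0.558
```

```bash
python3 -m jog '[[0,0,5,0],[0,0,15,0],[0,0,35,0],[0,0,60,0],[0,0,85,0],[0,0,110,0],[0,0,125,0],[0,0,125,0]]' && python3 -m jog '[[2,-25,0,0],[6,-80,0,0],[10,-138,0,0],[14,-196,0,0],[18,-254,0,0],[22,-312,0,0],[25,-360,0,0],[28,-395,0,0]]' && python3 -m jog '[[28,-407,0,0],[28,-407,0,0],[28,-407,0,0],[28,-407,0,0],[28,-407,0,0],[28,-407,0,0],[28,-407,0,0],[28,-407,0,0]]'
python3 - <<'E'
from h import *
T,S=snap('top'),snap('side')
p=get_state()['position'];print(p)
q=[p,[.6615,-.2097,.072]]
print(proj(T,q),proj(S,q))
cv2.imwrite('pics/g2.png',np.hstack([crop(T,340,90,130,150,3),crop(S,390,130,130,150,3)]))
E
```

```text
time: 5.4
position: [0.6337, 0.197, 0.1356]
tool_rot: [-0.0, 3.138, 0.002]
ft_force: [0.9, 0.1, -7.1]
grip_width: 0.565
time: 6.4
position: [0.6591, -0.2016, 0.132]
tool_rot: [-0.004, -3.139, 0.001]
ft_force: [0.7, -0.6, -6.5]
grip_width: 0.561
time: 7.4
position: [0.6838, -0.6097, 0.1261]
tool_rot: [-0.009, -3.133, -0.004]
ft_force: [-1.5, 0.1, -8.4]
grip_width: 0.558
[ 0.68760689 -0.60499809  0.12977485]
[[591.09707909 152.77792192]
 [408.04219856 162.56643219]] [[679.58805574 339.47174194]
 [457.2661148  239.15887224]]
```

View pics/g2.png

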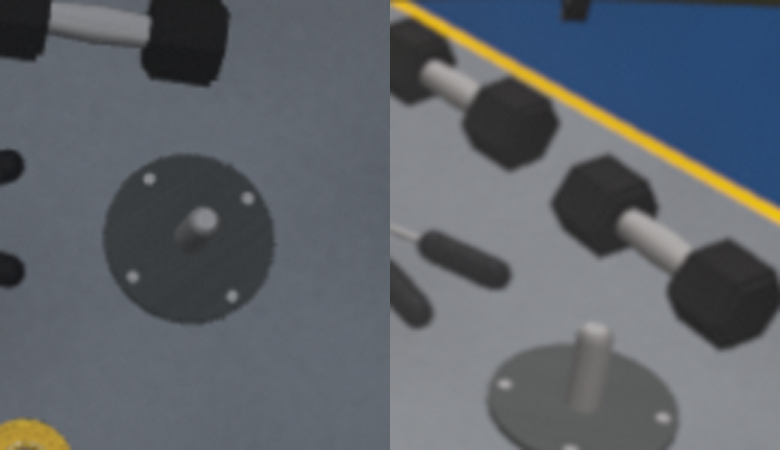

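That was my slip: the third call's rows count from the new pose, so the arm overshot to y = -0.605. The forces stayed normal and nothing seems touched. I'll go back the same way.

```bash
python3 -m jog '[[-2,25,0,0],[-6,75,0,0],[-10,132,0,0],[-14,190,0,0],[-18,248,0,0],[-22,306,0,0],[-25,360,0,0],[-27,395,0,0]]' && python3 -m jog '[[0,0,0,0],[0,0,0,0],[0,0,0,0],[0,0,0,0],[0,0,0,0],[0,0,0,0],[0,0,0,0],[0,0,0,0]]'
python3 - <<'E'
from h import *
T,S=snap('top'),snap('side')
p=get_state()['position'];print(p)
q=[p,[.6615,-.2097,.072]]
print(proj(T,q),proj(S,q))
for n,d in(('T',T),('S',S)):
  k=max(blobs(d,'red'),key=cv2.contourArea); print(n,cv2.boundingRect(k),[circ(d,k,z) for z in (.126,)])
cv2.imwrite('pics/g3.png',np.vstack([np.hstack([crop(T,340,90,130,150,3),crop(S,390,130,130,150,3)])]))
E
```

```text
time: 8.5
position: [0.6621, -0.2023, 0.1345]
tool_rot: [-0.012, 3.14, 0.007]
ft_force: [0.2, 0.5, -6.6]
grip_width: 0.559
time: 9.5
position: [0.6617, -0.2102, 0.1335]
tool_rot: [-0.0, 3.142, 0.0]
ft_force: [0.0, -0.1, -6.7]
grip_width: 0.557
[ 0.66166893 -0.2101363   0.1335713 ]
[[414.0358679  156.1834441 ]
 [408.04219856 162.56643219]] [[462.25785584 214.30184645]
 [457.2661148  239.15887224]]
T (383, 163, 27, 23) [(array([ 0.62946282, -0.17358595]), np.float64(0.044720841882660026))]
S (429, 196, 71, 42) [(array([ 0.66481175, -0.20856195]), np.float64(0.12106646212192976))]
```

View pics/g3.png

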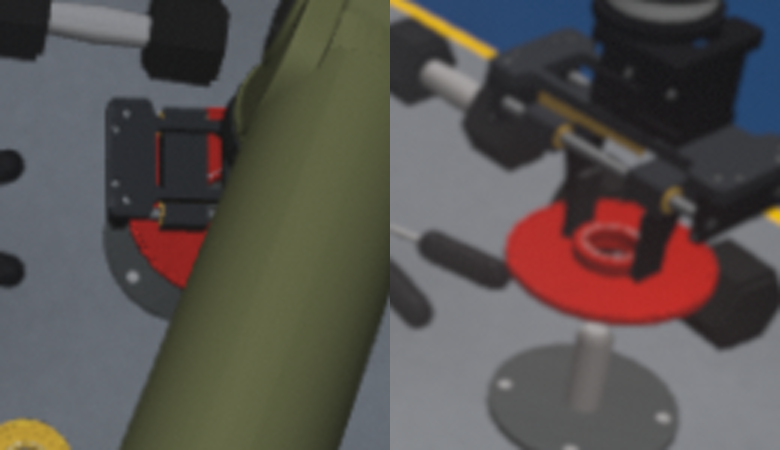

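```bash
python3 -m jog '[[0,0,-10,0],[0,0,-20,0],[0,0,-30,0],[0,0,-40,0],[0,0,-45,0],[0,0,-45,0],[0,0,-45,0],[0,0,-45,0]]'
cat >> h.py <<'E'
from scipy.optimize import least_squares
def fitR(d,k,z,R,sel=None):
    P=onplane(d,k.reshape(-1,2),z)[:,:2]
    if sel is not None: P=P[sel(k.reshape(-1,2))]
    r=least_squares(lambda c:np.linalg.norm(P-c,axis=1)-R,P.mean(0),loss='soft_l1',f_scale=.0007)
    e=np.linalg.norm(P-r.x,axis=1)-R
    return r.x.round(4),np.round([np.median(abs(e)),e.std()],4),len(P)
E
python3 - <<'E'
from h import *
T,S=snap('top'),snap('side')
p=get_state()['position'];print(p)
zu=p[2]-.0087
k=max(blobs(S,'red'),key=cv2.contourArea); x,y,w,h=cv2.boundingRect(k); print(x,y,w,h)
near=lambda q:(q[:,1]>y+h*.55)
far=lambda q:(q[:,1]<y+h*.45)&((q[:,0]<x+w*.2)|(q[:,0]>x+w*.85))
print('S near',fitR(S,k,zu,.067,near)); print('S all',fitR(S,k,zu+.004,.067))
k=max(blobs(T,'red',80),key=cv2.contourArea); print(cv2.boundingRect(k))
out=lambda q:(q[:,0]-q[:,1])< np.median(q[:,0]-q[:,1])
print('T',fitR(T,k,zu+.0065,.067,out))
cv2.imwrite('pics/g4.png',np.vstack([np.hstack([crop(T,340,90,130,150,3),crop(S,390,160,130,150,3)])]))
E
```

```text
time: 10.6
position: [0.662, -0.2104, 0.0892]
tool_rot: [-0.0, 3.14, -0.0]
ft_force: [0.6, -0.2, -6.6]
grip_width: 0.555
[ 0.66188158 -0.21018593  0.08899596]
426 213 70 44
S near (array([ 0.6675, -0.2067]), array([0.0011, 0.0145]), 85)
S all (array([ 0.6627, -0.2108]), array([0.0025, 0.0152]), 217)
(380, 167, 23, 22)
T (array([ 0.6629, -0.2102]), array([0.0009, 0.0032]), 30)
```

View pics/g4.png

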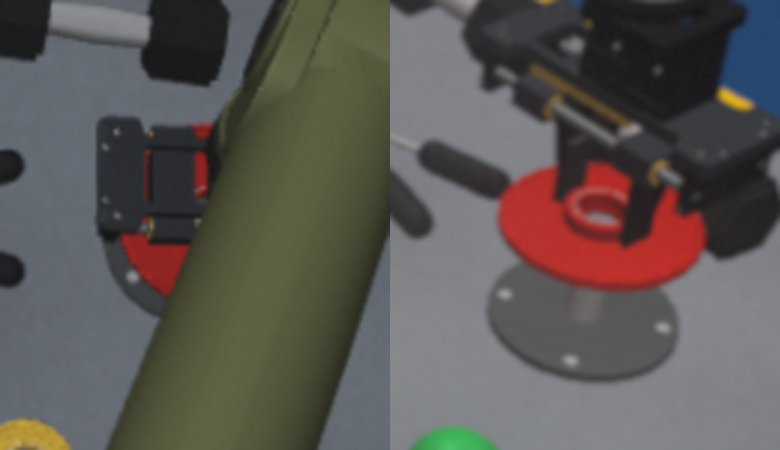

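The side crop shows the red plate just above the stand with the spigot below its bore. The fits put its centre within about 1 mm of the spigot. I'll lower in steps and watch the lateral force.

```bash
python3 -m jog '[[0,0,-4,0],[0,0,-8,0],[0,0,-12,0],[0,0,-16,0],[0,0,-20,0],[0,0,-24,0],[0,0,-28,0],[0,0,-28,0]]' && python3 -m jog '[[0,0,-6,0],[0,0,-12,0],[0,0,-18,0],[0,0,-24,0],[0,0,-30,0],[0,0,-34,0],[0,0,-38,0],[0,0,-38,0]]'
```

```text
time: 11.7
position: [0.6613, -0.2101, 0.06]
tool_rot: [0.0, -3.141, -0.001]
ft_force: [0.4, 0.3, -6.2]
grip_width: 0.562
time: 12.7
position: [0.6614, -0.2101, 0.0222]
tool_rot: [0.0, -3.141, -0.0]
ft_force: [-0.3, 0.2, -6.6]
grip_width: 0.558
```

```bash
python3 -m jog '[[0,0,-1,0],[0,0,-2,0],[0,0,-3,0],[0,0,-4,0],[0,0,-4.5,0],[0,0,-5,0],[0,0,-5,0],[0,0,-5,0]]'
```

```text
time: 13.7
position: [0.6617, -0.2102, 0.0176]
tool_rot: [-0.0, 3.142, 0.0]
ft_force: [0.5, 0.1, -7.2]
grip_width: 0.56
```

```bash
python3 -m jog '[[0,0,-0.3,0],[0,0,-0.6,0],[0,0,-0.9,0],[0,0,-1.2,0],[0,0,-1.2,0],[0,0,-1.2,0],[0,0,-1.2,0],[0,0,-1.2,0]]'
```

```text
time: 14.7
position: [0.6617, -0.2102, 0.0166]
tool_rot: [-0.0, 3.142, 0.0]
ft_force: [-1.1, 0.6, -2.2]
grip_width: 0.562
```

```bash
python3 -m jog '[[0,0,-0.4,0],[0,0,-0.6,0],[0,0,-0.6,0],[0,0,-0.6,0],[0,0,-0.6,0],[0,0,-0.6,0],[0,0,-0.6,0],[0,0,-0.6,0]]' && python3 -m jog '[[0,0,0,0],[0,0,0,0],[0,0,0,0],[0,0,0,0],[0,0,20,0],[0,0,60,0],[0,0,100,0],[0,0,125,0]]' 1
```

```text
time: 15.7
position: [0.6617, -0.2102, 0.0166]
tool_rot: [-0.0, 3.141, 0.0]
ft_force: [-5.5, 2.6, 4.9]
grip_width: 0.561
time: 16.7
position: [0.6629, -0.2109, 0.1452]
tool_rot: [0.0, 3.137, -0.002]
ft_force: [0.6, 0.2, 0.2]
grip_width: 1.001
```

```bash
python3 -m jog '[[-10,28,0,0],[-30,84,0,0],[-50,140,0,0],[-70,196,0,0],[-90,252,0,0],[-110,308,0,0],[-130,364,0,0],[-150,420,0,0]]' && python3 -m jog '[[-18,50,0,0],[-31,87,-30,0],[-31,87,-60,0],[-31,87,-90,0],[-31,87,-110,0],[-31,87,-122,0],[-31,87,-131,0],[-31,87,-131,0]]'
python3 - <<'E'
from h import *
T,S=snap('top'),snap('side')
print(get_state()['position'])
ks=[max(blobs(d,'red'),key=cv2.contourArea) for d in (T,S)]
r=minimize_scalar(lambda z:np.linalg.norm(circ(T,ks[0],z)[0]-circ(S,ks[1],z)[0]),bounds=(-.03,.06),method='bounded')
print('red flange h',r.x,r.fun,circ(T,ks[0],r.x),circ(S,ks[1],r.x))
cv2.imwrite('pics/g5.png',np.hstack([crop(S,200,100,130,150,3),crop(S,390,160,130,150,3)]))
E
```

```text
time: 17.7
position: [0.5116, 0.2115, 0.1428]
tool_rot: [0.001, 3.139, 0.002]
ft_force: [1.1, 0.3, 0.3]
grip_width: 0.998
time: 18.7
position: [0.4807, 0.2968, 0.0099]
tool_rot: [-0.0, 3.142, 0.0]
ft_force: [-0.0, 1.0, 0.0]
grip_width: 0.991
[0.48121465 0.29713579 0.01055742]
red flange h 0.009622805780521486 0.0008488350655377059 (array([ 0.66187885, -0.21085323]), np.float64(0.13075528420824292)) (array([ 0.66253614, -0.21139033]), np.float64(0.12021032922958619))
```

View pics/g5.png

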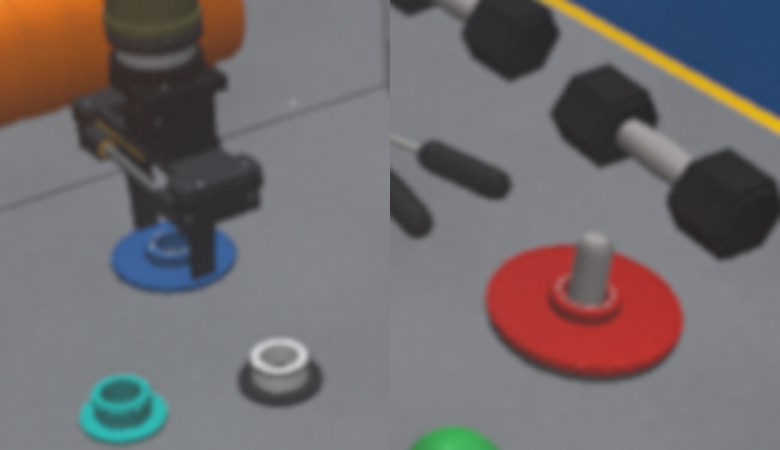

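The red plate sits flat on the base with the spigot through its bore. The fingers straddle the blue hub. I'll grip and lift.

```bash
python3 -m jog '[[0,0,-1,0],[0,0,-1,0],[0,0,-1,0],[0,0,-1,0],[0,0,-1,0],[0,0,-1,0],[0,0,-1,0],[0,0,-1,0]]' -1 45 && python3 -m jog '[[0,0,5,0],[0,0,15,0],[0,0,35,0],[0,0,60,0],[0,0,85,0],[0,0,110,0],[0,0,115,0],[0,0,115,0]]'
```

```text
time: 19.8
position: [0.4807, 0.297, 0.0088]
tool_rot: [-0.001, 3.141, 0.001]
ft_force: [-0.8, -0.2, -0.3]
grip_width: 0.561
time: 20.8
position: [0.4804, 0.2966, 0.1235]
tool_rot: [0.0, -3.141, 0.0]
ft_force: [0.4, -0.0, -4.4]
grip_width: 0.559
```

```bash
python3 -m jog '[[10,-28,0,0],[30,-84,0,0],[50,-140,0,0],[70,-196,0,0],[90,-252,0,0],[110,-308,0,0],[130,-364,0,0],[150,-420,0,0]]' && python3 -m jog '[[18,-50,0,0],[28,-78,0,0],[31,-87,-10,0],[31,-87,-20,0],[31,-87,-30,0],[31,-87,-33,0],[31,-87,-33,0],[31,-87,-33,0]]'
python3 - <<'E'
from h import *
T,S=snap('top'),snap('side')
p=get_state()['position'];print(p)
k=[c for c in blobs(S,'blue',60) if 380<c[:,0,0].mean()<520 and c[:,0,1].mean()>190]
k=max(k,key=cv2.contourArea);print(cv2.boundingRect(k)); print('S',fitR(S,cv2.convexHull(k),p[2]-.005,.054))
k=[c for c in blobs(T,'blue',60) if 340<c[:,0,0].mean()<480]
k=max(k,key=cv2.contourArea);print(cv2.boundingRect(k)); print('T',fitR(T,k,p[2]-.0023,.054,lambda q:(q[:,0]-q[:,1])<np.median(q[:,0]-q[:,1])))
cv2.imwrite('pics/g6.png',np.hstack([crop(T,340,90,130,150,3),crop(S,390,160,130,150,3)]))
E
```

```text
time: 21.8
position: [0.6301, -0.1246, 0.122]
tool_rot: [0.001, -3.139, -0.001]
ft_force: [0.4, 0.7, -3.5]
grip_width: 0.555
time: 22.8
position: [0.6621, -0.2099, 0.0915]
tool_rot: [-0.001, 3.14, -0.0]
ft_force: [0.2, -0.4, -3.8]
grip_width: 0.557
[ 0.6620001 -0.210206   0.091474 ]
(433, 218, 55, 32)
S (array([ 0.6652, -0.2114]), array([0.0011, 0.0009]), 26)
(387, 168, 15, 14)
T (array([ 0.6627, -0.2112]), array([0.0004, 0.001 ]), 15)
```

View pics/g6.png

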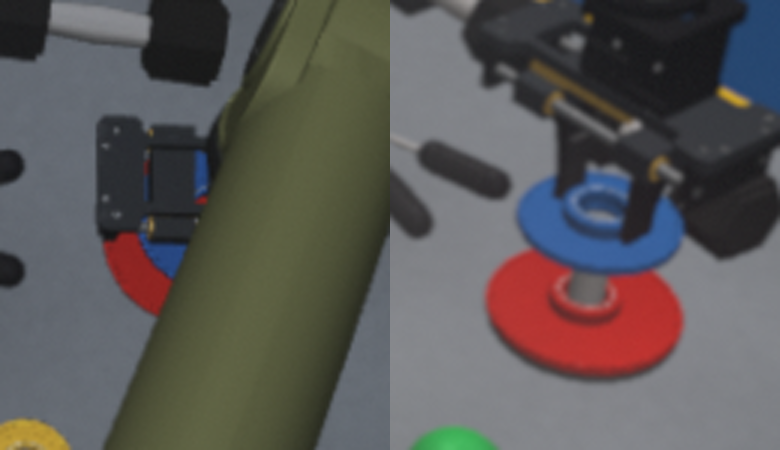

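The side crop shows the blue plate over the spigot and clear of the red one. The fit puts it about 1 mm from the spigot axis. Now I'll lower it.

```bash
python3 -m jog '[[0,0,-3,0],[0,0,-6,0],[0,0,-9,0],[0,0,-12,0],[0,0,-15,0],[0,0,-18,0],[0,0,-21,0],[0,0,-21,0]]' && python3 -m jog '[[0,0,-5,0],[0,0,-10,0],[0,0,-15,0],[0,0,-20,0],[0,0,-25,0],[0,0,-29,0],[0,0,-33,0],[0,0,-33,0]]'&& python3 -m jog '[[0,0,-0.6,0],[0,0,-1.2,0],[0,0,-1.8,0],[0,0,-2.4,0],[0,0,-2.8,0],[0,0,-2.8,0],[0,0,-2.8,0],[0,0,-2.8,0]]'
```

```text
time: 23.9
position: [0.6614, -0.2101, 0.0694]
tool_rot: [0.0, -3.141, -0.0]
ft_force: [0.1, 0.6, -5.1]
grip_width: 0.558
time: 24.9
position: [0.6614, -0.2101, 0.0363]
tool_rot: [0.0, -3.141, -0.0]
ft_force: [-0.0, 0.0, -4.5]
grip_width: 0.56
time: 25.9
position: [0.6618, -0.2102, 0.0348]
tool_rot: [-0.0, 3.141, 0.0]
ft_force: [-3.7, 1.5, 5.9]
grip_width: 0.559
```

```bash
python3 -m jog '[[0,0,0,0],[0,0,0,0],[0,0,0,0],[0,0,0,0],[0,0,15,0],[0,0,45,0],[0,0,80,0],[0,0,100,0]]' 1 && python3 -m jog '[[-25,17,0,0],[-65,45,0,0],[-110,76,0,0],[-150,103,0,0],[-176,121,-20,0],[-176,121,-50,0],[-176,121,-70,0],[-176,121,-70,0]]';  python3 - <<'E'
from h import *
T,S=snap('top'),snap('side')
print(get_state()['position'])
for c in('red','blue'):
  ks=[max([b for b in blobs(d,c) if b[:,0,1].mean()>120 and b[:,0,0].mean()>340],key=cv2.contourArea) for d in (T,S)]
  r=minimize_scalar(lambda z:np.linalg.norm(circ(T,ks[0],z)[0]-circ(S,ks[1],z)[0]),bounds=(-.03,.06),method='bounded')
  print(c,r.x,r.fun,circ(T,ks[0],r.x),circ(S,ks[1],r.x))
cv2.imwrite('pics/g7.png',np.hstack([crop(S,290,150,130,150,3),crop(S,390,160,130,150,3)]))
E
```

```text
time: 26.9
position: [0.6628, -0.2107, 0.1373]
tool_rot: [-0.0, 3.138, -0.001]
ft_force: [0.7, 0.5, -0.5]
grip_width: 0.998
time: 27.9
position: [0.4843, -0.0891, 0.063]
tool_rot: [0.0, -3.139, -0.0]
ft_force: [-0.1, 0.1, 0.4]
grip_width: 1.0
[ 0.48610116 -0.089381    0.06470258]
red 0.010605849446207518 0.0012020145720345746 (array([ 0.66163979, -0.21061779]), np.float64(0.13053187287605303)) (array([ 0.66257043, -0.21137856]), np.float64(0.1157343889391707))
blue 0.02971659286275009 0.001539248008937515 (array([ 0.66060331, -0.21030494]), np.float64(0.10228933345900354)) (array([ 0.66179255, -0.21128217]), np.float64(0.08971746157349458))
```

View pics/g7.png

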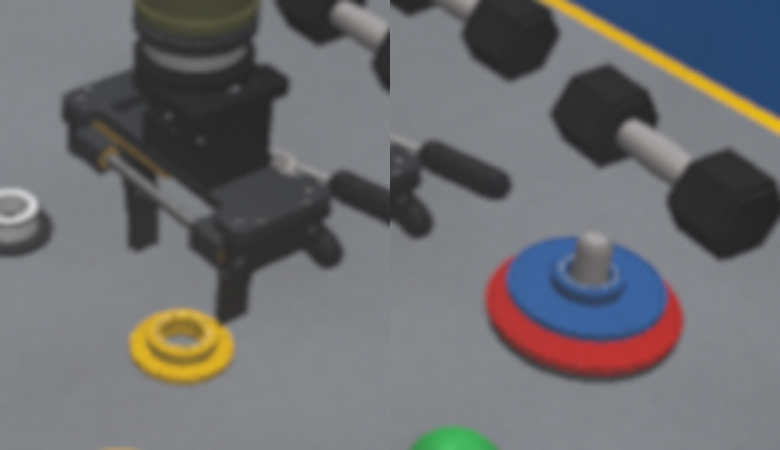

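Blue is seated on red. The two-view flange heights came out near 11 and 30 mm. The fingers straddle the yellow plate. I'll lower, grip and carry.

```bash
python3 -m jog '[[0,0,-15,0],[0,0,-30,0],[0,0,-42,0],[0,0,-50,0],[0,0,-54.5,0],[0,0,-54.5,0],[0,0,-54.5,0],[0,0,-54.5,0]]' 1 35 && python3 -m jog '[[0,0,0,0],[0,0,0,0],[0,0,0,0],[0,0,0,0],[0,0,0,0],[0,0,0,0],[0,0,0,0],[0,0,0,0]]' -1 35 && python3 -m jog '[[0,0,5,0],[0,0,15,0],[0,0,35,0],[0,0,60,0],[0,0,85,0],[0,0,100,0],[0,0,100,0],[0,0,100,0]]' && python3 -m jog '[[20,-14,0,0],[60,-41,0,0],[105,-72,0,0],[150,-103,0,0],[170,-117,0,0],[176,-121,-10,0],[176,-121,-15,0],[176,-121,-15,0]]'
```

```text
time: 29.0
position: [0.486, -0.0892, 0.0099]
tool_rot: [-0.0, 3.141, 0.0]
ft_force: [-0.0, 0.9, -0.2]
grip_width: 0.999
time: 30.0
position: [0.4856, -0.089, 0.0095]
tool_rot: [0.001, -3.142, -0.0]
ft_force: [0.0, 1.6, 0.3]
grip_width: 0.557
time: 31.0
position: [0.4849, -0.0891, 0.1086]
tool_rot: [0.0, -3.14, -0.0]
ft_force: [-0.5, 0.3, -3.1]
grip_width: 0.551
time: 32.0
position: [0.6601, -0.2088, 0.0931]
tool_rot: [0.001, -3.139, -0.003]
ft_force: [-0.3, 0.1, -3.5]
grip_width: 0.554
```

```bash
python3 - <<'E'
from h import *
T,S=snap('top'),snap('side')
p=get_state();print(p['position'],p['ft_force'])
p=p['position']
k=[c for c in blobs(S,'yellow',60) if 420<c[:,0,0].mean()<500]
k=max(k,key=cv2.contourArea);print(cv2.boundingRect(k)); print('S',fitR(S,cv2.convexHull(k),p[2]-.005,.037))
cv2.imwrite('pics/g8.png',np.hstack([crop(T,340,90,130,150,3),crop(S,390,160,130,150,3)]))
E
```

```text
[ 0.66110795 -0.20919936  0.09457841] [ 0.13919979 -0.28647659 -2.51766392]
(440, 220, 38, 26)
S (array([ 0.6612, -0.2097]), array([0.0012, 0.0021]), 21)
```

View pics/g8.png

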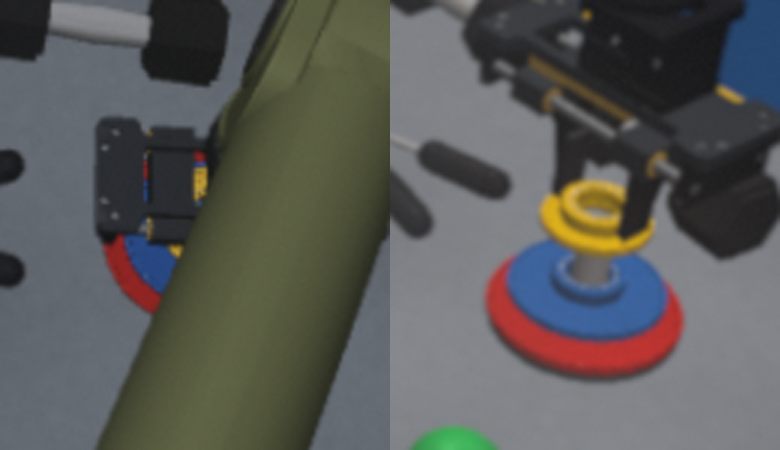

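The side crop shows the yellow plate level over the spigot, centred within about 1 mm. It should seat at a TCP height of about 0.0535. Now I'll lower it.

```bash
python3 -m jog '[[0,0,-3,0],[0,0,-6,0],[0,0,-9,0],[0,0,-12,0],[0,0,-15,0],[0,0,-18,0],[0,0,-21,0],[0,0,-21,0]]' && python3 -m jog '[[0,0,-3,0],[0,0,-6,0],[0,0,-9,0],[0,0,-12,0],[0,0,-15,0],[0,0,-17,0],[0,0,-17,0],[0,0,-17,0]]' && python3 -m jog '[[0,0,-0.5,0],[0,0,-1,0],[0,0,-1.5,0],[0,0,-2,0],[0,0,-2.5,0],[0,0,-2.8,0],[0,0,-2.8,0],[0,0,-2.8,0]]'
```

```text
time: 33.1
position: [0.6614, -0.2101, 0.0731]
tool_rot: [0.0, -3.141, -0.0]
ft_force: [-0.4, -0.1, -2.4]
grip_width: 0.551
time: 34.1
position: [0.6617, -0.2102, 0.0566]
tool_rot: [-0.0, 3.141, 0.0]
ft_force: [0.5, 1.3, -1.6]
grip_width: 0.552
time: 35.1
position: [0.6617, -0.2102, 0.0537]
tool_rot: [-0.0, 3.142, 0.0]
ft_force: [-0.1, -0.2, -2.5]
grip_width: 0.556
```

```bash
python3 -m jog '[[0,0,-0.3,0],[0,0,-0.6,0],[0,0,-0.9,0],[0,0,-0.9,0],[0,0,-0.9,0],[0,0,-0.9,0],[0,0,-0.9,0],[0,0,-0.9,0]]'
```

```text
time: 36.1
position: [0.6617, -0.2102, 0.0535]
tool_rot: [-0.0, 3.141, 0.0]
ft_force: [-3.1, 1.2, 5.4]
grip_width: 0.555
```

Contact at 0.0535 as predicted. I'll release and go to the collar.

```bash
python3 -m jog '[[0,0,0,0],[0,0,0,0],[0,0,0,0],[0,0,0,0],[0,0,10,0],[0,0,30,0],[0,0,60,0],[0,0,80,0]]' 1 && python3 -m jog '[[-15,23,0,0],[-45,69,0,0],[-75,115,0,0],[-105,161,0,0],[-137,210,0,0],[-168,257,0,0],[-190,291,0,0],[-200,307,0,0]]' && python3 -m jog '[[0,0,-20,0],[0,0,-45,0],[0,0,-70,0],[0,0,-75,0],[0,0,-75,0],[0,0,-75,0],[0,0,-75,0],[0,0,-75,0]]';  python3 - <<'E'
from h import *
T,S=snap('top'),snap('side')
print(get_state()['position'])
for c in('red','blue','yellow'):
  ks=[max([b for b in blobs(d,c) if 120<b[:,0,1].mean()<250 and b[:,0,0].mean()>380],key=cv2.contourArea) for d in (T,S)]
  r=minimize_scalar(lambda z:np.linalg.norm(circ(T,ks[0],z)[0]-circ(S,ks[1],z)[0]),bounds=(-.03,.09),method='bounded')
  print(c,r.x,r.fun,circ(T,ks[0],r.x),circ(S,ks[1],r.x))
cv2.imwrite('pics/g9.png',np.hstack([crop(S,230,120,130,150,3),crop(S,390,160,130,150,3)]))
E
```

```text
time: 37.1
position: [0.6627, -0.2107, 0.1361]
tool_rot: [-0.0, 3.138, -0.001]
ft_force: [1.2, 0.7, 0.5]
grip_width: 0.999
time: 38.1
position: [0.4606, 0.0992, 0.1339]
tool_rot: [-0.005, 3.14, 0.002]
ft_force: [0.1, -0.8, 1.0]
grip_width: 0.999
time: 39.1
position: [0.462, 0.0969, 0.0583]
tool_rot: [-0.0, 3.141, 0.001]
ft_force: [0.5, -0.3, 0.0]
grip_width: 0.998
[0.46179531 0.09687605 0.05801688]Traceback (most recent call last):
  File "<stdin>", line 5, in <module>
ValueError: max() iterable argument is empty
```

```bash
python3 - <<'E'
from h import *
T,S=snap('top'),snap('side')
cv2.imwrite('pics/g9.png',np.hstack([crop(S,230,120,130,150,3),crop(S,390,160,130,150,3)]))
for n,d in(('T',T),('S',S)):
  for c in('red','blue','yellow'):
    print(n,c,[cv2.boundingRect(b) for b in blobs(d,c,60)])
E
```

```text
T red [(375, 140, 58, 58)]
T blue [(382, 144, 46, 47), (84, 36, 47, 52)]
T yellow [(417, 310, 32, 33), (371, 283, 33, 33), (390, 150, 33, 32), (0, 35, 109, 12), (110, 33, 530, 34)]
S red [(422, 247, 65, 38)]
S blue [(430, 243, 51, 29), (272, 0, 368, 251)]
S yellow [(316, 348, 43, 36), (311, 300, 38, 29), (439, 237, 36, 24), (355, 109, 259, 146)]
```

View pics/g9.png

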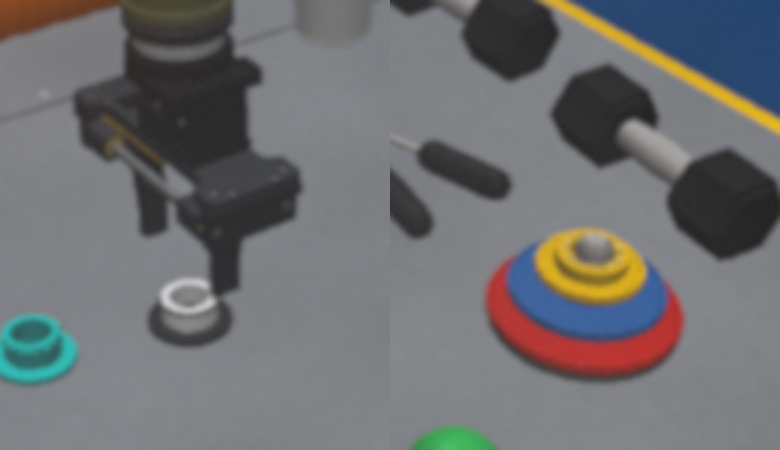

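Red, blue and yellow are stacked flush, with the spigot tip showing about 10 mm. The fingers straddle the collar. I'll pick it up.

```bash
python3 -m jog '[[0,0,-15,0],[0,0,-30,0],[0,0,-40,0],[0,0,-47,0],[0,0,-47,0],[0,0,-47,0],[0,0,-47,0],[0,0,-47,0]]' 1 25 && python3 -m jog '[[0,0,0,0],[0,0,0,0],[0,0,0,0],[0,0,0,0],[0,0,0,0],[0,0,0,0],[0,0,0,0],[0,0,0,0]]' -1 25 && python3 -m jog '[[0,0,5,0],[0,0,15,0],[0,0,35,0],[0,0,60,0],[0,0,85,0],[0,0,100,0],[0,0,100,0],[0,0,100,0]]' && python3 -m jog '[[15,-23,0,0],[45,-69,0,0],[75,-115,0,0],[105,-161,0,0],[137,-210,0,0],[168,-257,0,0],[190,-291,0,0],[200,-307,0,0]]' && python3 -m jog '[[0,0,0,0],[0,0,-6,0],[0,0,-12,0],[0,0,-12,0],[0,0,-12,0],[0,0,-12,0],[0,0,-12,0],[0,0,-12,0]]';  python3 - <<'E'
from h import *
T,S=snap('top'),snap('side')
print(get_state()['position'])
cv2.imwrite('pics/g10.png',np.hstack([crop(T,340,90,130,150,3),crop(S,390,160,130,150,3)]))
E
```

```text
time: 40.3
position: [0.4619, 0.097, 0.0111]
tool_rot: [-0.0, 3.141, 0.001]
ft_force: [0.9, -0.8, 0.3]
grip_width: 1.004
time: 41.3
position: [0.4616, 0.0969, 0.0108]
tool_rot: [-0.0, 3.142, 0.0]
ft_force: [-0.2, 0.6, 0.5]
grip_width: 0.499
time: 42.3
position: [0.461, 0.0967, 0.11]
tool_rot: [0.0, -3.14, 0.001]
ft_force: [-0.0, 0.3, -1.4]
grip_width: 0.502
time: 43.3
position: [0.6611, -0.2133, 0.1085]
tool_rot: [-0.004, -3.138, 0.002]
ft_force: [-0.1, 0.3, -0.9]
grip_width: 0.501
time: 44.3
position: [0.6617, -0.2102, 0.0989]
tool_rot: [-0.0, 3.141, 0.0]
ft_force: [-0.6, -0.4, -2.2]
grip_width: 0.498
[ 0.66166952 -0.21025854  0.09884978]
```

View pics/g10.png

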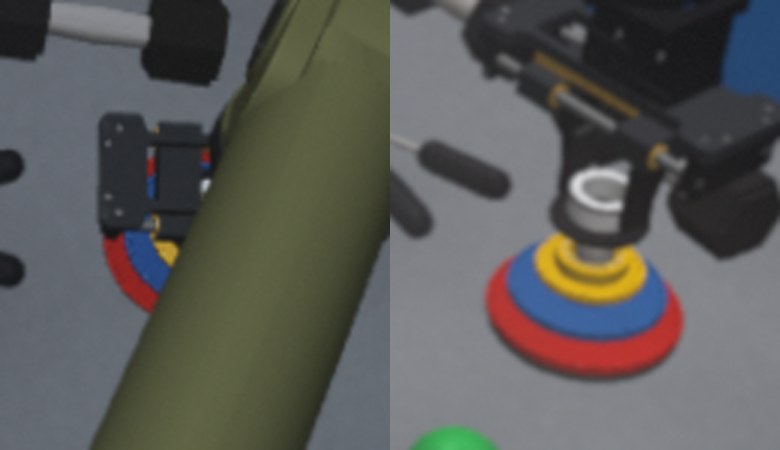

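The side crop shows the collar held flange down over the spigot. It should seat at a TCP height of about 0.0728.

```bash
python3 -m jog '[[0,0,-3,0],[0,0,-6,0],[0,0,-9,0],[0,0,-12,0],[0,0,-15,0],[0,0,-18,0],[0,0,-18,0],[0,0,-18,0]]' && python3 -m jog '[[0,0,-1,0],[0,0,-2,0],[0,0,-3,0],[0,0,-4,0],[0,0,-5,0],[0,0,-6,0],[0,0,-6.5,0],[0,0,-6.5,0]]' && python3 -m jog '[[0,0,-0.3,0],[0,0,-0.6,0],[0,0,-0.9,0],[0,0,-1.2,0],[0,0,-1.5,0],[0,0,-1.8,0],[0,0,-1.8,0],[0,0,-1.8,0]]'
```

```text
time: 45.4
position: [0.6617, -0.2102, 0.0809]
tool_rot: [-0.0, 3.141, 0.0]
ft_force: [0.3, -0.2, -0.8]
grip_width: 0.504
time: 46.4
position: [0.6616, -0.2102, 0.0742]
tool_rot: [0.0, -3.142, -0.0]
ft_force: [0.0, 0.4, -1.5]
grip_width: 0.505
time: 47.4
position: [0.6617, -0.2102, 0.0729]
tool_rot: [-0.0, 3.141, 0.0]
ft_force: [-0.3, 1.1, 2.3]
grip_width: 0.501
```

Contact at 0.0729. I'll release, back away and check.

```bash
python3 -m jog '[[0,0,-0.3,0],[0,0,-0.3,0],[0,0,-0.3,0],[0,0,-0.3,0],[0,0,-0.3,0],[0,0,-0.3,0],[0,0,-0.3,0],[0,0,-0.3,0]]' && python3 -m jog '[[0,0,0,0],[0,0,0,0],[0,0,0,0],[0,0,0,0],[0,0,10,0],[0,0,30,0],[0,0,60,0],[0,0,80,0]]' 1 && python3 -m jog '[[-15,23,0,0],[-45,69,0,0],[-75,115,0,0],[-105,161,0,0],[-137,210,0,0],[-168,257,0,0],[-190,291,0,0],[-200,307,0,0]]';  python3 - <<'E'
from h import *
T,S=snap('top'),snap('side')
for c in('red','blue','yellow'):
  ks=[max([b for b in blobs(d,c,60) if 140<b[:,0,1].mean()<280 and 380<b[:,0,0].mean()<480],key=cv2.contourArea) for d in (T,S)]
  r=minimize_scalar(lambda z:np.linalg.norm(circ(T,ks[0],z)[0]-circ(S,ks[1],z)[0]),bounds=(-.03,.09),method='bounded')
  print(c,round(r.x,4),round(r.fun,4),circ(T,ks[0],r.x)[0].round(4),circ(S,ks[1],r.x)[0].round(4))
RANGES['g']=[((40,100,40),(80,255,255))]
for d in(T,S): print('ball',circ(d,max(blobs(d,'g'),key=cv2.contourArea),.032)[0])
def ring(d,x,y,w,h,t):
    m=cv2.inRange(cv2.cvtColor(d['image'],cv2.COLOR_RGB2GRAY)[y:y+h,x:x+w],t,255)
    return max(cv2.findContours(m,cv2.RETR_EXTERNAL,cv2.CHAIN_APPROX_NONE)[0],key=cv2.contourArea)+np.array([x,y])
a=ring(T,393,145,35,35,165); b=ring(S,440,222,40,22,170)
r=minimize_scalar(lambda z:np.linalg.norm(circ(T,a,z)[0]-circ(S,b,z)[0]),bounds=(0,.15),method='bounded')
print('sleeve top h',r.x,r.fun,circ(T,a,r.x),circ(S,b,r.x))
cv2.imwrite('pics/g11.png',np.hstack([crop(T,280,90,200,200,2),crop(S,360,150,160,200,2)]))
E
```

```text
time: 48.4
position: [0.6617, -0.2102, 0.0728]
tool_rot: [-0.0, 3.141, 0.0]
ft_force: [-2.1, 1.4, 5.2]
grip_width: 0.501
time: 49.4
position: [0.6626, -0.2107, 0.1555]
tool_rot: [-0.0, 3.138, -0.001]
ft_force: [0.4, -0.9, -0.5]
grip_width: 0.995
time: 50.4
position: [0.4606, 0.0991, 0.1533]
tool_rot: [-0.005, 3.14, 0.002]
ft_force: [-0.2, -0.2, 0.2]
grip_width: 0.999
red 0.0105 0.0012 [ 0.6616 -0.2106] [ 0.6626 -0.2114]
blue 0.0301 0.002 [ 0.6605 -0.2102] [ 0.6621 -0.2115]
yellow 0.0449 0.0001 [ 0.662  -0.2116] [ 0.6621 -0.2117]
ball [ 0.46347963 -0.29360587]
ball [ 0.46700946 -0.29276771]
sleeve top h 0.08851562630950378 0.002718905286876602 (array([ 0.65968744, -0.20951353]), np.float64(0.0390337730415462)) (array([ 0.66177241, -0.21125862]), np.float64(0.04073470935700703))
```

View pics/g11.png

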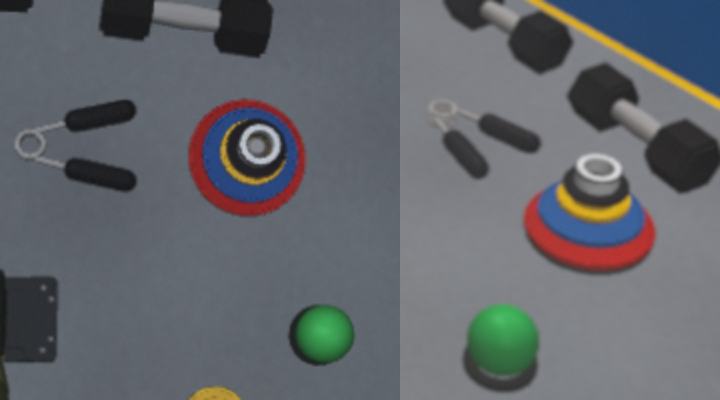

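The stack is complete and concentric. The sleeve top measures 88.5 mm high against a nominal 88. Ball and trainer look unmoved, and the arm is clear of everything.

```bash
python3 -c "
from bench import *
print(close_job())"
```

```text
the job is handed in; nothing more can be done
None
```

The job is done and handed in at about 50 s. The stand now holds red, blue, the leftmost yellow, then the collar on top, flange down. I lowered each one along the spigot until I felt contact, then released it.

**Final checks**
- **Heights:** the collar's sleeve top measures 88.5 mm from two views, against a nominal 88. The plate flanges come out at about 10.5, 30 and 45 mm. Yellow reads a few mm low, probably because the collar partly covers it. Its contact height, which matched the prediction, says it is fully down.
- **Centring:** all parts lie within about 2 mm of the spigot axis. The two cameras disagree by up to 2.7 mm, roughly their calibration error.
- **Bystanders:** the ball's measured position did not change. The trainer looks unmoved in the pictures, but I did not measure it again.
- **Robot:** the gripper is open and clear of everything.

**One slip:** while carrying the red plate I overshot the stand by about 0.4 m, because I took a row shift from the wrong starting pose. The force readings at the end of each move stayed normal and I saw no sign of contact. I brought the plate back before placing it.

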